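# Seat the keyed chuck in its D-shaped holder

### The arm

A 6-joint arm with a two-finger parallel gripper is mounted at the origin on the work surface. World frame = base frame: x ahead of the robot, y to its left, z up, the work surface at z = 0. Lengths are in m, angles in degrees, forces in N, time in s.
With the tool pointing down it reaches from about 0.375 to 0.9 m from the base axis. Payload 3.1 kg.
Tool frame: the origin (TCP) lies at the very end of the fingers, on their centre line; the grasp point (between the pads) lies 19 mm behind it; z points along the fingers, y is the line along which they close (so a half turn about z gives the same grasp; the last joint's range is limited). The gripper opens to 87 mm and grips with 3 to 60 N. Pads are 19 mm wide; open, the fingers measure 117 mm over their backs; the gripper's body (75 mm by 190 mm) begins 51 mm behind the grasp point.
Start: joints at [63.742, 30.224, 82.088, -0, 67.689, -10.227], TCP at [0.173, 0.601, 0.223] pointing down, gripper open.
Joint ranges: [-176.69, 176.69], [-43.24, 126.21], [12.49, 139.97], [-82, 262], [0, 151.66], [-163.58, 163.58]. Speed limits (degrees/s): [159.86, 159.86, 180, 180, 180, 180].

### API

Orientations are given as a 3x3 rotation matrix whose columns are the frame's x, y, z axes.
In Python, from rig import bot, imaging gives the robot as it stands.
- The arm moves only by the tool drive_tool, never from a script. Its argument "deltas" is text: rows parted by semicolons, each of 5 numbers parted by spaces: the finger opening in mm, from 0 to 87, then the shift along the world's x, y, z in mm, then the turn about the world's z in rad. In form: jaw dx dy dz twist; .... A call has 1 to 12 rows; each row is the pose to reach, as a shift and turn from the pose commanded when the call began; what a row does not reach only later rows make up. A row lasts 1/10 s, in which the tool goes at most 50 mm and 8.59 degrees, less where a joint would pass 70% of its speed; a pose out of reach is approached as far as the arm can. A call with a gripper value outside its range is refused whole. The fingers move at their own pace and stop on an object; the grip force is fixed at half the most. Time passes only in rows, so rows that repeat a pose let the fingers close. It gives the time, the measured TCP pose, the force, the opening and the grip force at its end, in the units of the state.
- bot.read_state(): the state, without advancing time (a new reading comes with each control period).
- imaging.capture(name): name is "scene" or "top" or "wrist"; returns the picture (480x640x3 uint8, red, green, blue); there is no depth.
- imaging.camera_model(name): a dict with "fx", "fy", "cx", "cy" (pixels), "T" (4x4, takes a point from camera to world coordinates). Camera axes: x right, y down, z forward; pixel columns grow to the right and rows downward; lengths in m; the calibration is good to about 2 mm. The wrist camera is an equidistant fisheye: a pixel r from the principal point sees the ray r / f radians off the axis. A picture is of the moment at which its call begins: read the wrist's pose just before it. camera_model takes no time and is no camera call; for the wrist camera it gives the pose at the moment of the call.
- bot.hand_in(): hands the job in; it is judged then, once.
The state is a dict: "time_s": time; "joint_positions": joint angles; "qvel": joint speeds; "tau": joint torques, N m; "position": TCP position; "tcp_rot": TCP orientation; "force": force on the tool from outside, world axes, zero at the start; "moment": the same for the moment, N m; "opening": opening from 0.0 (shut) to 1.0 (fully open); "grasp_force": force on a finger pad.
Only numpy, scipy, OpenCV 4.12 (cv2) and the standard library are available. Lean on these libraries where they do the work, as an engineer would, in place of code of your own. Each camera call takes 0.05 s, during which the arm holds its last target. There are 200 camera calls.

### The job

Put away the small drill chuck that stands on the D-shaped foot plate: pick it up, turn it until the flat of its foot matches the flat of the D-shaped well in the grey holder, lower it all the way to the floor of the well while still holding it, then let go so that it is left standing there. Do not push aside or knock over the chuck with the fully round foot or the turned wooden spindle.

Things in the scene. Friction and masses are not known exactly. Their poses are not given: they have to be found in the camera images.
- keyed_chuck_mid (a point): Part to move: upright drill chuck, 84 mm tall, about 0.35 kg. Red D-shaped foot 12 mm thick: an 80 mm disc cut by a flat 22 mm from the axis. On it a round steel sleeve, 30 mm across, from 18 to 66 mm above the underside (grip there, from any side), then a dark cone with jaws. Point: on the axis, 42 mm above the underside. z up; +x points from the axis squarely out through the flat.
- holder_floor (a point): Fixed grey D-shaped holder, 20 mm high, 120 mm across, yellow bar along its flat side. D well open on top: 92 mm circle cut by a flat wall 28 mm from centre (6 mm play round the foot), mouth flared 4 mm. Point: centre of that circle on the black floor, 4 mm above the table, 16 below the rim. z up, +x to the flat wall. Seated: both +x alike (10 degrees), chuck's point 42 mm above this one.
- round_chuck_mid (a point): Bystander: the same chuck (84 mm tall, 30 mm sleeve) on a red foot that is a full round disc, 80 mm across, 12 mm thick; it does not fit the holder. Point: on its axis, 42 mm above its underside, z up.
- spindle_mid (a point): Bystander: a turned spindle of pale wood standing upright, 118 mm tall, 48 mm across at its foot. Point: on its axis, 59 mm above its underside, z up.
Things that resemble listed ones, but are neither listed nor needed, are in the scene too. What is shaped like the part that bears keyed_chuck_mid but blue is not meant.

How it is judged:
By the outcome, as a careful person would: the job done as asked, in the order asked, and still so for the second after the job is handed in, with the robot touching nothing.
It also fails if it takes over 35 s, if anything falls off the work surface, if the arm or the gripper's body presses on something with over 40 N, if the wrist force passes 120 N, or if a joint passes its speed limit or range.

## Working session

There is one attempt and no reset: what is moved stays moved. The work goes in short steps, Python scripts to look and compute and a tool call to move; the robot and the scene stay as the last step left them, time stands still between calls to the robot, and variables do not carry over. Pictures are saved under pics/ and viewed, at most 10 in all, crops included, and the job is handed in when it is done.

Besides the shell and the picture viewer there is one more tool, called after ">>>" as name(argument=value, ...) on one line, values as JSON. drive_tool: Moves the arm, as the interface text tells. Its arguments: {"type":"object","properties":{"deltas":{"type":"string"}},"required":["deltas"]}

```bash
mkdir -p pics; python3 - <<'E'
from rig import bot, imaging
import cv2,numpy as np,pickle
d={}
for n in ["scene","top"]:
    im=imaging.capture(n); cv2.imwrite(f"pics/{n}0.png",im[:,:,::-1]); m=imaging.camera_model(n); print(n,m["fx"],m["cx"],m["cy"],np.round(m["T"],3).tolist())
s=bot.read_state(); print(s["time_s"],s["position"],np.round(s["tcp_rot"],3).tolist())
E
```

```text
scene 547.775859185934 326.18116931308083 234.96703157522307 [[-0.353, 0.569, -0.743, 1.361], [0.936, 0.208, -0.286, 0.279], [-0.008, -0.796, -0.605, 0.737], [0.0, 0.0, 0.0, 1.0]]
top 562.5498449463805 321.8838509080622 243.05079617441874 [[0.016, -0.978, 0.207, 0.248], [-1.0, -0.015, 0.009, -0.051], [-0.005, -0.207, -0.978, 1.335], [0.0, 0.0, 0.0, 1.0]]
0.1 [0.17225219 0.60009768 0.22166514] [[-0.961, 0.276, -0.001], [0.276, 0.961, -0.002], [0.0, -0.002, -1.0]]
```

View pics/top0.png

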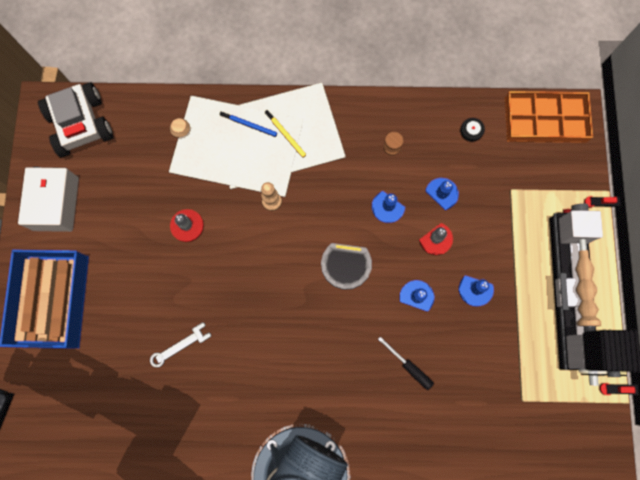

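View pics/scene0.png

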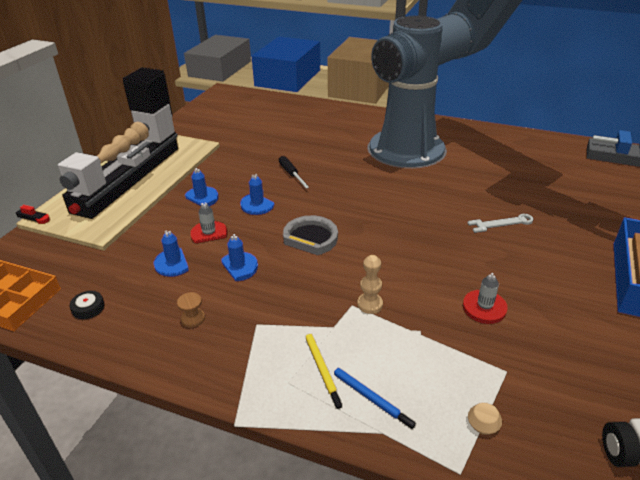

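Candidates in the top view: the red D-foot at (437,239); the red round foot at (186,225); and blue look-alikes at (389,206), (443,191), (418,294) and (477,290). The holder is at (346,265) with its yellow bar at (348,248), and the spindle is at (270,196). By the description I choose the one at (437,239), and I'll check it in a close crop.

```bash
cat > h.py <<'E'
import cv2,numpy as np
from rig import bot,imaging
from scipy.optimize import minimize
def proj(m,P):
    T=np.array(m["T"]);q=(np.asarray(P,float)-T[:3,3])@T[:3,:3]
    return np.c_[m["fx"]*q[:,0]/q[:,2]+m["cx"],m["fy"]*q[:,1]/q[:,2]+m["cy"]]
def unproj(m,uv,z):
    T=np.array(m["T"]);r=T[:3,:3]@[(uv[0]-m["cx"])/m["fx"],(uv[1]-m["cy"])/m["fy"],1]
    return T[:3,3]+r*(z-T[2,3])/r[2]
def D(x,y,a,R,f,z):
    a0=np.arccos(f/R);t=np.linspace(a0,2*np.pi-a0,60)
    p=np.c_[R*np.cos(t),R*np.sin(t)];c,s=np.cos(a),np.sin(a)
    return np.c_[p@np.array([[c,s],[-s,c]])+[x,y],np.full(60,z)]
def blob(mask,uv):
    n,l,st,c=cv2.connectedComponentsWithStats(mask.astype(np.uint8))
    i=min((i for i in range(1,n) if st[i,4]>15),key=lambda i:np.hypot(*(c[i]-uv)))
    return l==i
def hullmask(pts,S,shape=(480,640)):
    im=np.zeros((shape[0]*S,shape[1]*S),np.uint8)
    h=cv2.convexHull(((np.asarray(pts)+.5)*S-.5).astype(np.float32))
    cv2.fillConvexPoly(im,np.round(h*16).astype(np.int32),1,shift=4);return im
def fit(views,R,f,zs,x0):
    # views: list of (model, blob mask)
    S=4;t=[]
    for m,b in views:
        big=cv2.resize(b.astype(np.float32),None,fx=S,fy=S,interpolation=cv2.INTER_LINEAR)>.5
        c=max(cv2.findContours(big.astype(np.uint8),cv2.RETR_EXTERNAL,cv2.CHAIN_APPROX_NONE)[0],key=len)
        k=np.zeros(big.shape,np.uint8);cv2.fillConvexPoly(k,cv2.convexHull(c),1);t.append(k)
    def cost(p):
        return sum(1-(k&h).sum()/(k|h).sum() for (m,b),k in zip(views,t) for h in [hullmask(proj(m,np.r_[D(p[0],p[1],p[2],R,f,zs[0]),D(p[0],p[1],p[2],R,f,zs[1])]),S)])
    return min((minimize(cost,[*x0[:2],a],method="Nelder-Mead",options=dict(initial_simplex=[[x0[0],x0[1],a],[x0[0]+.01,x0[1],a],[x0[0],x0[1]+.01,a],[x0[0],x0[1],a+.4]],xatol=1e-4,fatol=1e-5,maxiter=120)) for a in x0[2]),key=lambda r:r.fun)
def hsv(im): return cv2.cvtColor(im,cv2.COLOR_RGB2HSV).astype(int)
def red(im): h=hsv(im);return ((h[...,0]<6)|(h[...,0]>172))&(h[...,1]>190)&(h[...,2]>90)
def yel(im): h=hsv(im);return (abs(h[...,0]-25)<6)&(h[...,1]>130)&(h[...,2]>130)
E
python3 - <<'E'
from h import *
I={n:cv2.imread(f"pics/{n}0.png")[:,:,::-1].copy() for n in("scene","top")};M={n:imaging.camera_model(n) for n in I}
a=cv2.resize(I["top"][170:310,300:500],(600,420),interpolation=3)
b=cv2.resize(I["scene"][190:260,170:350],(600,233)[:2],interpolation=3)[:180]
cv2.imwrite("pics/c.png",np.vstack([a,b])[:,:,::-1])
uv={"scene":(207,233),"top":(437,239)}
b={n:blob(red(I[n]),uv[n]) for n in I};print({n:b[n].sum() for n in b})
x0=unproj(M["top"],uv["top"],.006);print(x0)
for vs in (["top"],["scene"],["top","scene"]):
    r=fit([(M[n],b[n]) for n in vs],.04,.022,(0,.012),[x0[0],x0[1],[0,1.57,3.14,-1.57]]);print(vs,r.x,r.fun)
uy={"scene":(300,241),"top":(348,248)}
for n in I:
    y=blob(yel(I[n]),uy[n]);p=np.argwhere(y)[:,::-1];c=p.mean(0);v=cv2.fitLine(p.astype(np.float32),2,0,.01,.01).ravel()
    A=unproj(M[n],c,.02);B=unproj(M[n],c+v[:2]*10,.02)-A;print(n,y.sum(),A,np.degrees(np.arctan2(B[1],B[0])))
for n,uvs in {"top":[(186,212+14),(270,203)]}.items():
    print([unproj(M[n],u,.006) for u in uvs])
E
```

```text
{'scene': np.int64(426), 'top': np.int64(428)}
[ 0.54364997 -0.3178229   0.006     ]
['top'] [ 0.54610717 -0.31372244  0.69373574] 0.058397200933022364
['scene'] [ 0.54660149 -0.31409469  0.65324789] 0.06293382693197591
['top', 'scene'] [ 0.5464851  -0.31392421  0.65774612] 0.12447758653095808
scene 60 [ 0.51655378 -0.10341774  0.02      ] 82.4565841502931
top 44 [ 0.5164563 -0.1024608  0.02     ] -96.11183121354652
[array([0.56671593, 0.2916689 , 0.006     ]), array([0.62787012, 0.08915676, 0.006     ])]
```

View pics/c.png

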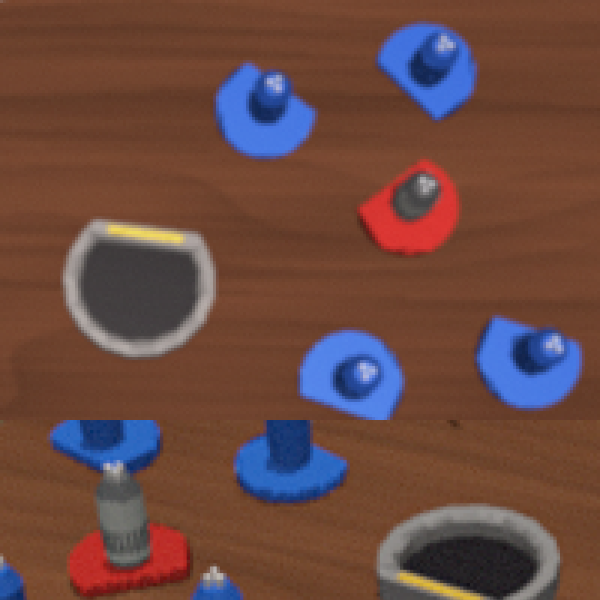

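The crop confirms the choice: a red D foot with a steel sleeve and its flat facing up-left (world yaw about 0.66 rad). The holder's bar normal is at about -0.12 rad. I'll move to a hover above it, away from the near reach limit.

>>> drive_tool(deltas="70 300 -400 0 0;70 300 -400 0 0;70 300 -400 0 0;70 300 -400 0 0;70 300 -400 0 0;70 300 -400 0 0;70 300 -400 0 0;70 300 -400 0 0;70 300 -400 0 0;70 300 -400 0 0;70 300 -400 0 0")

```text
time_s: 1.2
position: [0.4772, 0.196, 0.2226]
tcp_rot: [[-0.959, 0.283, 0.004], [0.283, 0.959, -0.001], [-0.004, -0.0, -1.0]]
force: [-0.2, 1.0, -0.0]
opening: 0.809
grasp_force: 0.0
```

>>> drive_tool(deltas="70 20 -380 -20 0;70 20 -380 -20 0;70 20 -380 -20 0;70 20 -380 -20 0;70 20 -380 -20 0;70 20 -380 -20 0;70 20 -380 -20 0;70 20 -380 -20 0;70 20 -380 -20 0;70 20 -380 -20 0")

```text
time_s: 2.2
position: [0.4919, -0.1786, 0.202]
tcp_rot: [[-0.961, 0.277, -0.002], [0.277, 0.961, 0.002], [0.002, 0.001, -1.0]]
force: [-0.3, 0.7, -0.4]
opening: 0.806
grasp_force: 0.0
```

```bash
python3 - <<'E'
from h import *
m=imaging.camera_model("wrist");im=imaging.capture("wrist");cv2.imwrite("pics/w1.png",im[:,:,::-1]);s=bot.read_state()
print(s["time_s"],s["position"],s["joint_positions"],m["fx"],m["cx"],m["cy"],np.round(m["T"],3).tolist())
E
```

```text
2.25 [ 0.49186206 -0.17776722  0.20209313] [-3.21466924e+01  2.40214473e+01  9.78499354e+01  4.42842760e-02
  5.82635641e+01 -1.06152358e+02] 371.64829954431775 316.0323334214478 242.68834119376316 [[0.277, 0.93, 0.242, 0.426], [0.961, -0.268, -0.069, -0.16], [0.001, 0.252, -0.968, 0.364], [0.0, 0.0, 0.0, 1.0]]
```

View pics/w1.png

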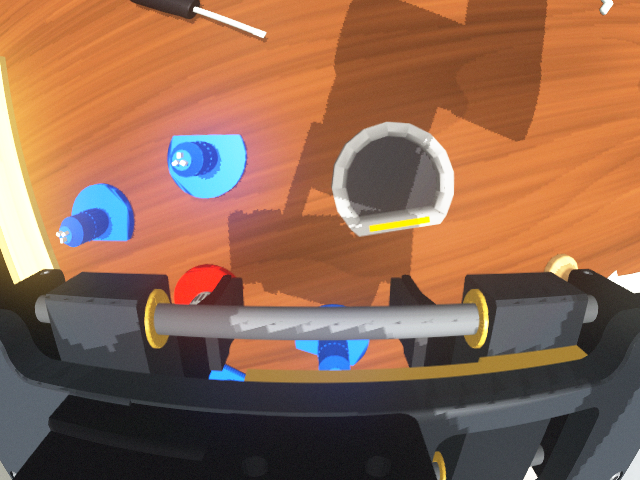

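The wrist view shows the holder clearly at (393,180), with its bar at (400,225). The red D chuck is partly hidden at (205,290). I'll fit the holder from the wrist and top views.

```bash
cat >> h.py <<'E'
_pin=proj
def proj(m,P):
    if not m.get("fish"): return _pin(m,P)
    T=np.array(m["T"]);q=(np.asarray(P,float)-T[:3,3])@T[:3,:3];r=np.hypot(q[:,0],q[:,1]);k=np.arctan2(r,q[:,2])/r
    return np.c_[m["fx"]*q[:,0]*k+m["cx"],m["fy"]*q[:,1]*k+m["cy"]]
E
python3 - <<'E'
from h import *
mw=imaging.camera_model("wrist");mw["fish"]=1;print(np.round(mw["T"][:3][:,3] if hasattr(mw["T"],'shape') else 0,4))
W=cv2.imread("pics/w1.png")[:,:,::-1].copy();T=cv2.imread("pics/top0.png")[:,:,::-1].copy();mt=imaging.camera_model("top")
def gm(im,uv,box):
    h=hsv(im);g=((h[...,1]<70)&(h[...,2]>70))|yel(im);k=np.zeros_like(g);k[box[1]:box[3],box[0]:box[2]]=g[box[1]:box[3],box[0]:box[2]]
    return blob(k,uv)
V={"w":(mw,gm(W,(393,180),(320,110,470,245))),"t":(mt,gm(T,(346,265),(310,235,385,300)))}
for n,v in V.items():print(n,v[1].sum(),*[np.argwhere(v[1]).min(0)[::-1],np.argwhere(v[1]).max(0)[::-1]])
for vs in ("w","t","wt"):
  for f in (.040,.042,.044,.046):
    r=fit([V[n] for n in vs],.06,f,(0,.02),[.478,-.098,[-.12]]);print(vs,f,np.round(r.x,4),round(r.fun,4))
y=blob(yel(W),(400,225));p=np.argwhere(y)[:,::-1].astype(np.float32);e=cv2.fitLine(p,2,0,.01,.01).ravel();c=p.mean(0)
def fu(uv,z):
    d=np.array(uv)-[mw["cx"],mw["cy"]];r=np.hypot(*d);a=r/mw["fx"];R=np.array(mw["T"]);q=R[:3,:3]@[*(d/r*np.sin(a)),np.cos(a)];return R[:3,3]+q*(z-R[2,3])/q[2]
A,B=fu(c-20*e[:2],.02),fu(c+20*e[:2],.02);print("bar",fu(c,.02),np.degrees(np.arctan2(*(B-A)[1::-1])))
r=red(W); b=blob(r,(205,285));print(b.sum(),fu((207,266),.012))
E
```

```text
[ 0.4259 -0.1588  0.3642]
w 11029 [332 122] [453 236]
t 913 [321 243] [371 289]
w 0.04 [ 0.4792 -0.0963 -0.1078] 0.0374
w 0.042 [ 0.4791 -0.0963 -0.124 ] 0.0222
w 0.044 [ 0.4787 -0.0964 -0.1154] 0.0092
w 0.046 [ 0.4785 -0.0962 -0.1142] 0.0217
t 0.04 [ 0.4794 -0.0981 -0.0931] 0.0499
t 0.042 [ 0.4796 -0.0982 -0.0909] 0.0341
t 0.044 [ 0.4794 -0.098  -0.1228] 0.0195
t 0.046 [ 0.4786 -0.0982 -0.1153] 0.0184
wt 0.04 [ 0.4795 -0.0974 -0.1778] 0.0989
wt 0.042 [ 0.4794 -0.0973 -0.1263] 0.0695
wt 0.044 [ 0.4789 -0.0971 -0.1161] 0.0484
wt 0.046 [ 0.4784 -0.0969 -0.128 ] 0.0508
bar [ 0.51596401 -0.10163057  0.02      ] 83.36720181051116
1281 [ 0.50706751 -0.29830619  0.012     ]
```

>>> drive_tool(deltas="70 68 -210 0 0;70 68 -210 0 0;70 68 -210 0 0;70 68 -210 0 0;70 68 -210 0 0;70 68 -210 0 0;70 68 -210 0 0")

```text
time_s: 2.95
position: [0.5605, -0.3866, 0.2019]
tcp_rot: [[-0.962, 0.275, -0.002], [0.275, 0.962, 0.003], [0.002, 0.002, -1.0]]
force: [-0.4, -0.6, -0.8]
opening: 0.806
grasp_force: 0.0
```

```bash
python3 - <<'E'
from h import *
m=imaging.camera_model("wrist");m["fish"]=1;im=imaging.capture("wrist");cv2.imwrite("pics/w2.png",im[:,:,::-1]);s=bot.read_state()
print(s["time_s"],s["position"])
uv=proj(m,[[.5465,-.314,.006]])[0];b=blob(red(im),uv);print(uv,b.sum(),np.argwhere(b).min(0)[::-1],np.argwhere(b).max(0)[::-1])
r=fit([(m,b)],.04,.022,(0,.012),[.5465,-.314,[.67]]);print(r.x,r.fun)
E
```

```text
3.0 [ 0.56035602 -0.38613544  0.20207641]
[383.20750325 185.21640152] 3348 [343 143] [422 225]
[ 0.54528466 -0.31308471  0.68304684] 0.02137506107160303
```

View pics/w2.png

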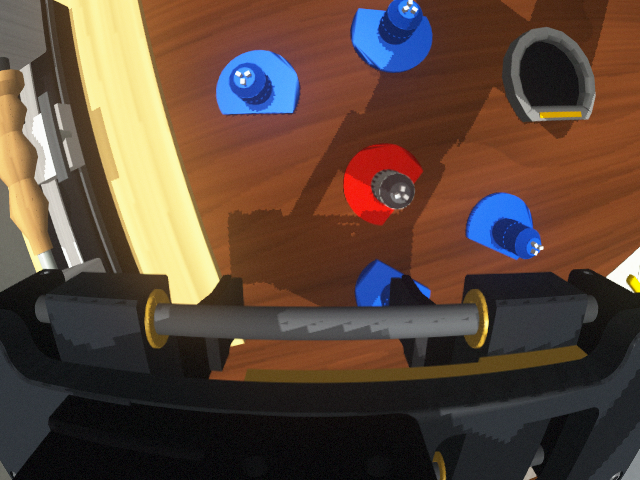

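The red D chuck is in clear view at (383,185), and the fit gives (0.5453, -0.3131) with yaw 0.683. The two results agree, so I'll go and grasp.

>>> drive_tool(deltas="70 -15 73 0 0;70 -15 73 0 0;70 -15 73 -40 0;70 -15 73 -80 0;70 -15 73 -110 0;70 -15 73 -130 0;70 -15 73 -150 0;70 -15 73 -165 0;70 -15 73 -172 0;70 -15 73 -172 0;70 -15 73 -172 0")

```text
time_s: 4.1
position: [0.5461, -0.3163, 0.0314]
tcp_rot: [[-0.961, 0.276, 0.001], [0.276, 0.961, -0.001], [-0.001, -0.0, -1.0]]
force: [0.8, 1.0, 0.8]
opening: 0.801
grasp_force: 0.0
```

>>> drive_tool(deltas="20 0 0 0 0;20 0 0 0 0;20 0 0 0 0;20 0 0 0 0;20 0 0 0 0;20 0 0 0 0;20 0 0 0 0;20 0 0 0 0")

```text
time_s: 4.9
position: [0.5456, -0.3155, 0.0306]
tcp_rot: [[-0.961, 0.276, -0.0], [0.276, 0.961, 0.001], [0.0, 0.001, -1.0]]
force: [1.0, 3.3, 1.4]
opening: 0.334
grasp_force: 30.0
```

>>> drive_tool(deltas="15 0 0 20 0;15 0 0 40 0;15 0 0 60 0;15 -10 40 60 -0.13;15 -22 75 60 -0.26;15 -34 110 60 -0.4;15 -46 150 60 -0.53;15 -60 190 60 -0.66;15 -66 218 60 -0.8;15 -66 218 60 -0.8;15 -66 218 60 -0.8;15 -66 218 60 -0.8")

```text
time_s: 6.1
position: [0.4807, -0.0997, 0.0905]
tcp_rot: [[-0.472, 0.882, 0.002], [0.882, 0.472, -0.001], [-0.002, 0.001, -1.0]]
force: [1.1, 0.4, -3.7]
opening: 0.335
grasp_force: 30.0
```

```bash
python3 - <<'E'
from h import *
s=bot.read_state();print(s["time_s"],s["position"],s["opening"],s["grasp_force"])
M={};I={}
for n in("scene","top"):
    M[n]=imaging.camera_model(n);I[n]=imaging.capture(n);cv2.imwrite(f"pics/{n}3.png",I[n][:,:,::-1])
    uv=proj(M[n],[[.479,-.097,.066]])[0];b=blob(red(I[n]),uv);print(n,uv,b.sum(),np.argwhere(b).min(0)[::-1],np.argwhere(b).max(0)[::-1])
    try:
        r=fit([(M[n],b)],.04,.022,(.06,.072),[.479,-.097,[-.116]]);print(r.x,r.fun)
    except Exception as e:print(e)
a=cv2.resize(I["scene"][130:280,220:400],(720,600),interpolation=3);cv2.imwrite("pics/s3c.png",a[:,:,::-1])
E
```

```text
6.1 [ 0.48072672 -0.0996664   0.09050118] 0.33508273721898846 29.997596673025555
scene [310.07012288 213.37657932] 414 [291 203] [327 224]
[ 0.48057481 -0.09965536 -0.12636093] 0.11444769244397202
top [346.33523005 259.49138841] 33 [585 198] [591 206]
[ 0.479 -0.097 -0.116] 1.0
```

View pics/s3c.png

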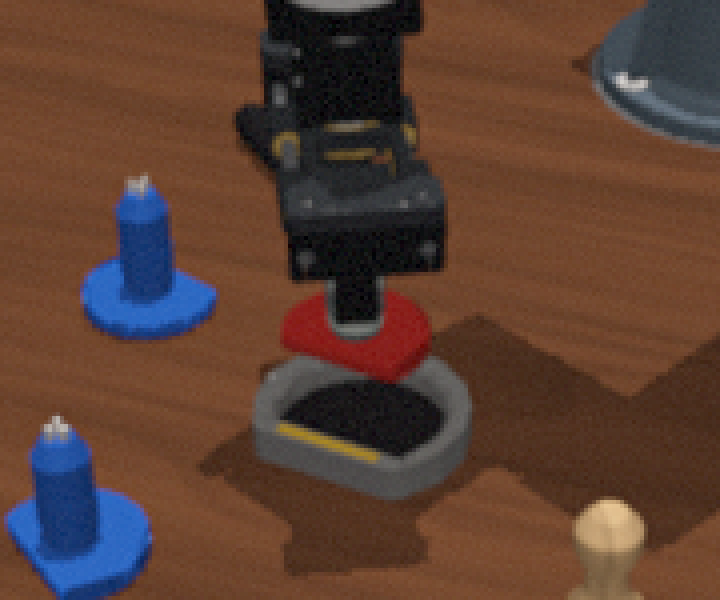

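The chuck hangs upright over the well with its flat toward the yellow bar. The fit puts it at (0.4806, -0.0997) with yaw -0.126, so I'll make a small correction and lower it part-way.

>>> drive_tool(deltas="15 -1 2 0 0;15 -1 2 -10 0;15 -1 2 -20 0;15 -1 2 -28 0;15 -1 2 -34 0;15 -1 2 -34 0;15 -1 2 -34 0")

```text
time_s: 6.9
position: [0.4785, -0.0963, 0.0562]
tcp_rot: [[-0.472, 0.882, -0.001], [0.882, 0.472, 0.0], [0.0, -0.0, -1.0]]
force: [-0.2, -0.4, -3.9]
opening: 0.334
grasp_force: 30.0
```

```bash
python3 - <<'E'
from h import *
s=bot.read_state();print(s["time_s"],s["position"],s["force"])
n="scene";m=imaging.camera_model(n);i=imaging.capture(n)
z=s["position"][2]-.0306;uv=proj(m,[[.479,-.097,z]])[0];b=blob(red(i),uv)
r=fit([(m,b)],.04,.022,(z,z+.012),[.479,-.097,[-.116]]);print(b.sum(),r.x,r.fun)
E
```

```text
6.9 [ 0.47850156 -0.09626634  0.05623906] [-0.20237636 -0.36037532 -3.92489919]
408 [ 0.47891722 -0.09681405 -0.13345852] 0.10392068499324025
```

>>> drive_tool(deltas="15 0 -1 -4 0;15 0 -1 -8 0;15 0 -1 -12 0;15 0 -1 -15 0;15 0 -1 -18 0;15 0 -1 -20 0;15 0 -1 -21 0;15 0 -1 -21 0;15 0 -1 -21 0")

```text
time_s: 7.85
position: [0.4786, -0.0973, 0.0356]
tcp_rot: [[-0.472, 0.882, 0.0], [0.882, 0.472, -0.0], [-0.0, 0.0, -1.0]]
force: [-0.4, -0.2, -4.0]
opening: 0.333
grasp_force: 30.0
```

>>> drive_tool(deltas="15 0 0 -0.5 0;15 0 0 -1 0;15 0 0 -1.5 0;15 0 0 -1.5 0;15 0 0 -1.5 0")

```text
time_s: 8.35
position: [0.4786, -0.0974, 0.0345]
tcp_rot: [[-0.472, 0.882, 0.0], [0.882, 0.472, -0.0], [-0.001, 0.0, -1.0]]
force: [-1.8, -0.2, 5.2]
opening: 0.336
grasp_force: 30.0
```

The upward force has come on at the expected floor height, so the chuck is seated. I'll release and retreat straight up.

>>> drive_tool(deltas="60 0 0 0 0;60 0 0 0 0;60 0 0 0 0;60 0 0 0 0;60 0 0 0 0;60 0 0 0 0")

```text
time_s: 8.95
position: [0.4785, -0.0973, 0.034]
tcp_rot: [[-0.471, 0.882, -0.0], [0.882, 0.471, 0.0], [0.0, -0.0, -1.0]]
force: [0.5, -0.7, 0.5]
opening: 0.677
grasp_force: 0.0
```

>>> drive_tool(deltas="60 0 0 15 0;60 0 0 40 0;60 0 0 80 0;60 0 0 120 0;60 0 0 160 0;60 0 -50 180 0;60 0 -100 180 0;60 0 -150 180 0;60 0 -150 180 0;60 0 -150 180 0")

```text
time_s: 9.95
position: [0.478, -0.2483, 0.2137]
tcp_rot: [[-0.469, 0.883, -0.0], [0.883, 0.469, 0.001], [0.001, -0.0, -1.0]]
force: [-0.5, 0.6, 0.1]
opening: 0.692
grasp_force: 0.0
```

```bash
python3 - <<'E'
from h import *
s=bot.read_state();print(s["time_s"],s["position"],s["force"])
a=[]
for n,bx in(("scene",(170,180,350,290)),("top",(270,200,450,310))):
    m=imaging.camera_model(n);i=imaging.capture(n);b=blob(red(i),proj(m,[[.479,-.097,.01]])[0]);print(n,b.sum())
    r=fit([(m,b)],.04,.022,(.004,.016),[.479,-.097,[-.116]]);print(r.x,r.fun)
    a.append(cv2.resize(i[bx[1]:bx[3],bx[0]:bx[2]],(480,293),interpolation=3))
cv2.imwrite("pics/f.png",np.vstack(a)[:,:,::-1])
E
```

```text
9.95 [ 0.47804806 -0.24832801  0.21371082] [-0.48320885  0.55390169  0.09935564]
scene 335
[ 0.47229283 -0.0999585  -0.13777505] 0.23092406221408968
top 206
[ 0.48595199 -0.07678586 -1.74743257] 0.6618573797678275
```

View pics/f.png

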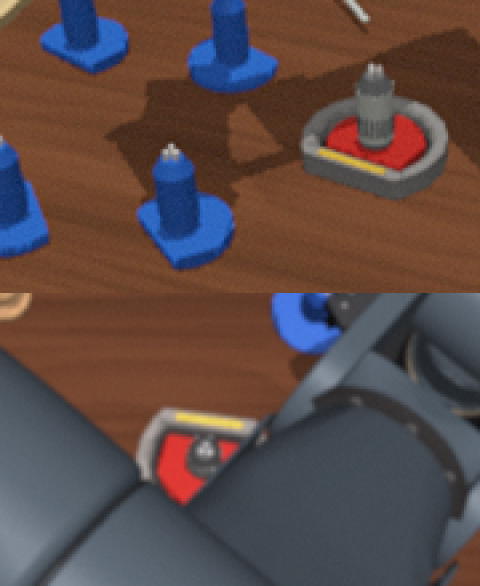

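The chuck stands upright in the well with its flat along the yellow bar, below the rim. The arm is clear, so I'll hand in.

```bash
python3 -c "
from rig import bot
print(bot.hand_in())"
```

```text
the job is handed in; nothing more can be done
None
```

The red D-foot chuck is standing on the floor of the holder's well with its flat along the yellow bar; it was lowered there in the grip, then released, and the job was handed in at about 10 s.

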